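# Hold a blank between the open vice jaws

### The job

Take the metal blank shaped like an upside-down T out of the slotted rack, lift it over the row of standing files, and hold it upright between the open jaws of the vice so that I can wind the vice shut on it: parallel to the jaws, midway between them, centred along their width, with its lower edge hovering about 6 mm above the vice's slide bar. The blank and the robot must not touch the vice or the files, and the other blanks, the hammer and the oil bottle stay where they are. Finish while still holding the blank there; do not set it down or let go.

Things in the scene. Friction and masses are not known exactly. Their poses are not given: they have to be found in the camera images.
- blank: the blank to hold: bare aluminium plate 10 mm thick, about 0.18 kg, shaped like an upside-down T: lower part 80 mm wide and 60 mm tall, with a tang 40 mm wide and 45 mm tall standing centred on it (105 mm tall in all). Origin at the middle of its lower edge; x along its width, y through its thickness, z up to the tang. It stands in one of the rack's three slots, which one varies; its tang is the tallest thing in the rack
- blank_plain: bystander: plain rectangular aluminium blank, 80 mm wide, 70 mm tall, 10 mm thick, standing in another slot; origin at the middle of its lower edge, axes as for blank
- blank_ell: bystander: L-shaped aluminium blank, 80 mm wide and 40 mm tall with a 30 mm wide arm up to 70 mm at its -x end, 10 mm thick, standing in another slot; origin at the middle of its lower edge, axes as for blank
- rack: fixed wooden rack, 100 mm (x) by 200 mm (y) and 34 mm tall, with three slots along its x, 12 mm wide and 22 mm deep (slot floor 12 mm above the bench), 75 mm apart along y; origin at the centre of its underside, z up
- files: fixed wooden block, 220 mm (x) by 50 mm (y) and 70 mm tall, between rack and vice, with five files standing in a row along its x, handles up; the highest handle ends 153 mm above the bench; origin at the centre of its underside, z up
- vice: fixed blue bench vice with grey steel jaw plates 110 mm wide, the jaw tops 130 mm above the bench; origin on the bench below the face of the fixed jaw, halfway along the jaw's width; x along the jaws, y from the fixed jaw (nearer the files) to the moving jaw, z up. The flat top of the slide bar (50 mm wide in x), seen between the jaws, lies 88 mm above the bench, 42 mm below the jaw tops
- fixed_face (a point): point on the fixed jaw's face, halfway along its width, at the height of the slide bar's top; axes as the vice's
- moving_face (a point): point on the moving jaw's face, halfway along its width, at the height of the slide bar's top; axes as the vice's. It lies 40 to 60 mm from fixed_face along y (the jaw opening)
- hammer: bystander: hammer lying on the bench beyond the vice and files; origin under its middle, x from handle to head
- oil: bystander: grey oil bottle, 56 mm across and 120 mm tall, standing beyond the rack; origin at the centre of its underside
Not all that is in view belongs to the job. Leave any red look-alike of the blank alone.

How it is judged:
By the outcome, as a careful person would: the job done as asked, in the order asked, and still so for the second after the job is handed in, while the arm keeps its last pose, push and grip.
It also fails if it takes over 43 s, if anything falls off the work surface, if the arm or the gripper's body presses on something with over 40 N, if the wrist force passes 120 N, or if a joint passes its speed limit or range.

### The arm

A 6-joint arm with a two-finger parallel gripper is mounted at the origin on the work surface. World frame = base frame: x ahead of the robot, y to its left, z up, the work surface at z = 0. Lengths are in m, angles in degrees, forces in N, time in s.
With the tool pointing down it reaches from about 0.225 to 0.725 m from the base axis. Payload 3.1 kg.
Tool frame: the origin (TCP) lies at the very end of the fingers, on their centre line; the grasp point (between the pads) lies 19 mm behind it; z points along the fingers, y is the direction in which the jaws open and shut (so a half turn about z gives the same grasp; the last joint's range is limited). The gripper opens to 85 mm and grips with 20 to 120 N. Pads are 22 mm wide; open, the fingers measure 114 mm over their backs; the gripper's body (76 mm by 85 mm) begins 54 mm behind the grasp point. The pads swing forward as they close: fully open they stand 13 mm farther back than shut.
Start: joints at [65.443, 2.75, 5.684, 92.934, 0, 82.678], TCP at [0.156, 0.501, 0.231] pointing down, gripper open.
Joint ranges: [-166.93, 166.93], [-56.73, 111.36], [-69.38, 81.34], [-121.58, 131.49], [-85.45, 84.26], [-180, 180]. Speed limits (degrees/s): [159.86, 159.86, 180, 180, 180, 180].

### API

Orientations are given as [roll, pitch, yaw] about the fixed x, y, z axes, in that order (R = Rz(yaw) Ry(pitch) Rx(roll)).
In Python, from cell import manip gives the robot as it stands. Calls block until the motion is done:
- manip.move_to(position, orientation): joint-space move of the TCP to a pose.
- manip.movel(position, feed=0.15, ori=None): straight line of the TCP; ori=None keeps the orientation; feed is the mean speed in m/s.
- manip.set_joints(angles): joint-space move.
- manip.command_gripper(opening): finger opening in m; the grip force is fixed at half the most; returns when the fingers have stopped.
- manip.pause(seconds).
- manip.inverse_kinematics(position, orientation): joint angles nearest the present ones, or None.
- manip.capture(name): name is "scene" or "top" or "wrist"; returns (picture, depth): 420x560x3 uint8, red, green, blue; 420x560 float32, m along the optical axis (not along the pixel's ray), 0 where there is no reading.
- manip.camera_model(name): a dict with "camera_matrix" (3x3 intrinsics, pixels), "world_to_cam" (4x4, takes a point from world to camera coordinates); the wrist camera has in their place "mount" (4x4, takes a point from camera to tool coordinates, whose origin is the TCP and whose axes are the flange's). Camera axes: x right, y down, z forward; pixel columns grow to the right and rows downward; lengths in m; the calibration is good to about 2 mm. A picture is of the moment at which its call begins: read the wrist's pose just before it. camera_model takes no time and is no camera call.
A pose or a line that the arm cannot do raises manip.MotionError and nothing moves.
- manip.job_done(): hands the job in, once; it reports no verdict.
Trained networks look in the newest picture that a camera, given by its name, has taken for a name from the list of things; names that differ only in an ending like _2 or _b are one class to them, and where a whole thing is asked for, a point or a joint stands for the part that bears it (a point fixed in the world has none). Each returns a list of dicts, best first, with "conf" (0 to 1); they miss things now and then, are a little off and sometimes report something else, mostly with a low value. They report only what shows in the picture. A call takes as long as a camera call. They do not tell look-alikes from the thing itself.
- manip.look_for(camera, query): "box" ([left, top, right, bottom] in pixels, round what is visible of it).
- manip.tip_of(camera, query): "position" ([column, row] in pixels: a listed point, or the origin of a listed thing).
Readings, each from a call of its own:
- manip.get_clock(): time.
- manip.get_q(): joint angles.
- manip.get_dq(): joint speeds.
- manip.get_effort(): joint torques, N m.
- manip.get_tcp_pos(): TCP position.
- manip.get_tool_rot(): TCP orientation.
- manip.get_ft_force(): force on the tool from outside, world axes, zero at the start.
- manip.get_ft_torque(): the same for the moment, N m.
- manip.get_width(): finger opening in m.
Only numpy, scipy, OpenCV 4.12 (cv2) and the standard library are available. Lean on these libraries where they do the work, as an engineer would, in place of code of your own. Each camera call takes 0.05 s, during which the arm holds its last target.

## Working session

There is one attempt and no reset: what is moved stays moved. The work goes in short steps, each a Python script; the robot and the scene stay as the last script left them, time stands still between calls to the robot, and variables do not carry over. Pictures are saved under pics/ and viewed, and the job is handed in when it is done.

```bash
ls; mkdir -p pics; cat > h.py <<'E'
import numpy as np, cv2
from cell import manip
def cap(n,f):
    p,d=manip.capture(n); cv2.imwrite(f'pics/{f}.png',p[:,:,::-1]); np.save(f'pics/{f}.npy',d); return p,d
def world(n,d):
    m=manip.camera_model(n); K=m['camera_matrix']; T=np.linalg.inv(m['world_to_cam'])
    v,u=np.mgrid[:420,:560]; P=np.stack([(u-K[0,2])/K[0,0]*d,(v-K[1,2])/K[1,1]*d,d],-1)
    W=P@T[:3,:3].T+T[:3,3]; W[d==0]=np.nan; return W
E
python3 - <<'E'
from h import *
for n in ('scene','top'):
    cap(n,n+'0')
    m=manip.camera_model(n); print(n,np.round(m['world_to_cam'],3).tolist(),m['camera_matrix'][0])
    for q in ('blank','blank_plain','rack','files','vice','hammer','oil'):
        print(q,[(np.round(r['box']).tolist(),round(r['conf'],2)) for r in manip.look_for(n,q)],[(np.round(r['position'],1).tolist(),round(r['conf'],2)) for r in manip.tip_of(n,q)])
    for q in ('fixed_face','moving_face'): print(q,[(np.round(r['position'],1).tolist(),round(r['conf'],2)) for r in manip.tip_of(n,q)])
print(manip.get_clock())
E
```

```text
pics
scene [[0.835, 0.55, -0.012, -0.429], [0.464, -0.716, -0.521, -0.262], [-0.295, 0.429, -0.854, 1.403], [0.0, 0.0, 0.0, 1.0]] [511.96341431   0.         284.60562785]
blank [([209.0, 261.0, 242.0, 294.0], 0.94), ([283.0, 258.0, 316.0, 295.0], 0.83), ([165.0, 224.0, 199.0, 271.0], 0.74)] [([183.1, 251.7], 0.94), ([303.5, 283.5], 0.9), ([227.9, 284.7], 0.7)]
blank_plain [([234.0, 234.0, 266.0, 270.0], 0.82)] [([251.0, 260.4], 0.97)]
rack [([178.0, 250.0, 273.0, 336.0], 0.82)] [([224.9, 289.2], 0.76)]
files [([231.0, 156.0, 321.0, 238.0], 0.62)] [([275.3, 208.7], 0.81)]
vice [([292.0, 70.0, 390.0, 157.0], 0.76)] [([324.7, 130.3], 0.86)]
hammer [([355.0, 173.0, 440.0, 259.0], 0.88)] [([393.3, 225.6], 0.76), ([330.8, 109.0], 0.4)]
oil [([299.0, 320.0, 324.0, 359.0], 0.61)] [([311.1, 344.2], 0.84)]
fixed_face [([328.3, 110.1], 0.65)]
moving_face [([335.0, 98.6], 0.6)]
top [[-0.008, -1.0, 0.013, -0.06], [-0.993, 0.006, -0.118, 0.594], [0.118, -0.014, -0.993, 0.888], [0.0, 0.0, 0.0, 1.0]] [429.46026001   0.         290.45631348]
blank [([325.0, 164.0, 358.0, 185.0], 0.92), ([380.0, 212.0, 397.0, 252.0], 0.68), ([417.0, 217.0, 425.0, 252.0], 0.18)] [([381.6, 296.4], 0.85), ([382.1, 234.4], 0.76), ([339.9, 179.6], 0.61), ([279.6, 247.9], 0.46)]
blank_plain [([347.0, 212.0, 358.0, 249.0], 0.63)] [([349.1, 230.4], 0.88)]
rack [([334.0, 210.0, 433.0, 262.0], 0.76), ([380.0, 209.0, 396.0, 257.0], 0.5)] [([380.9, 234.2], 0.65)]
files [([266.0, 193.0, 293.0, 299.0], 0.76)] [([281.9, 250.2], 0.56)]
vice [([69.0, 208.0, 198.0, 294.0], 0.74)] [([154.7, 255.9], 0.97), ([120.2, 250.1], 0.17)]
hammer [([162.0, 108.0, 279.0, 150.0], 0.98)] [([224.3, 138.0], 0.6)]
oil [([373.0, 121.0, 405.0, 156.0], 0.77)] [([381.6, 144.4], 0.73)]
fixed_face [([142.8, 259.9], 0.76), ([378.9, 235.5], 0.3)]
moving_face [([123.7, 250.3], 0.75)]
1.7
```

View pics/scene0.png

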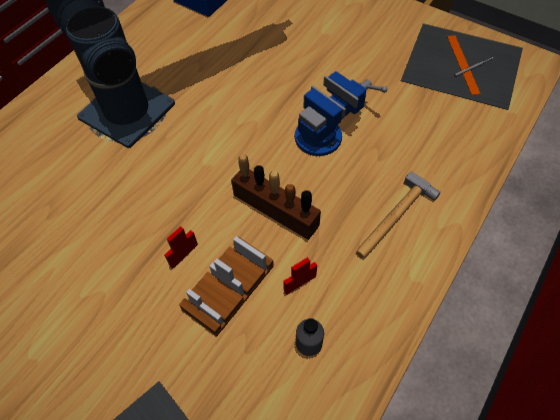

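View pics/top0.png

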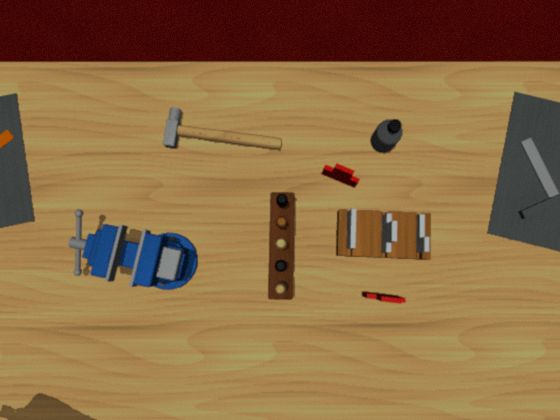

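```bash
python3 -c "
import cv2
a=cv2.imread('pics/scene0.png')[210:350,150:350];cv2.imwrite('pics/crop_s.png',cv2.resize(a,None,fx=4,fy=4,interpolation=2))
a=cv2.imread('pics/top0.png')[150:310,320:440];cv2.imwrite('pics/crop_t.png',cv2.resize(a,None,fx=3.7,fy=3.7,interpolation=2))"
```

```text
(no output)
```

View pics/crop_s.png

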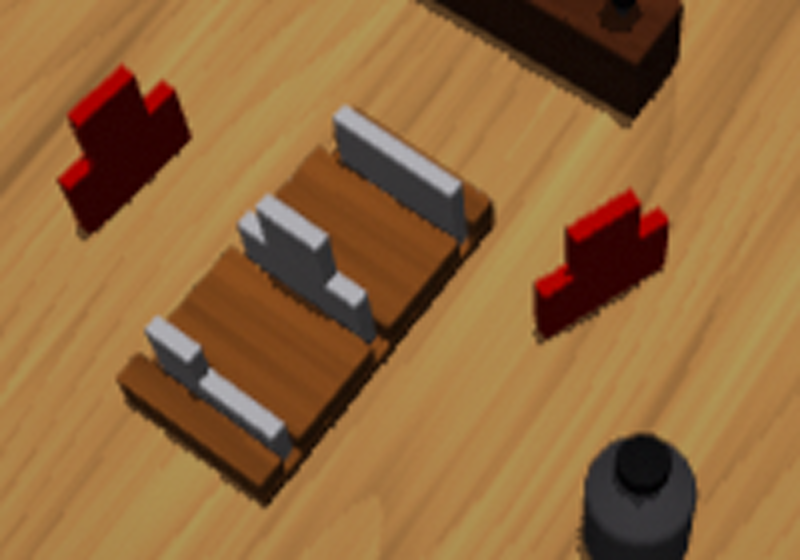

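View pics/crop_t.png

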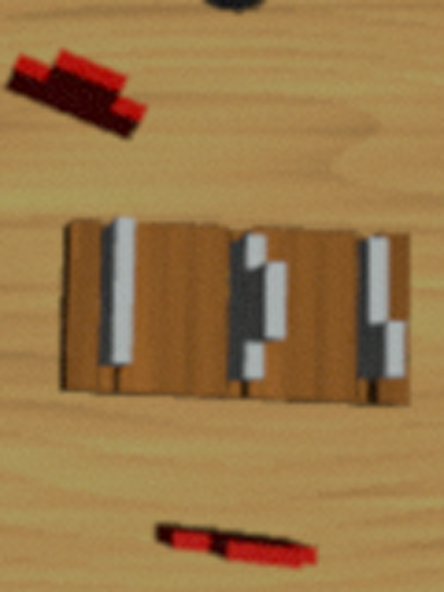

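The candidates for the blank in the top view are the silver T in the middle slot at (388,232), the red T at (340,175) and the red T at (383,297). The plain blank is at (352,230) and the L at (422,235). The crops confirm that the middle-slot silver T with the tallest tang is the one I want. Next I measure positions from depth.

```bash
cat > m.py <<'E'
from h import *
def rect(W,box,z0,z1,name):
    l,t,r,b=box; w=W[t:b,l:r].reshape(-1,3); w=w[(w[:,2]>z0)&(w[:,2]<z1)]
    if len(w)<5: print(name,len(w)); return
    c,s,a=cv2.minAreaRect((w[:,:2]*1000).astype(np.float32)); print(name,len(w),np.round(c,1),np.round(s,1),round(a,1),'z',np.round(np.median(w[:,2])*1000,1))
E
python3 - <<'E'
from m import *
W=world('top',np.load('pics/top0.npy')); S=world('scene',np.load('pics/scene0.npy'))
print('bench',np.nanmedian(W[330:400,300:400,2]))
rect(W,(375,205,405,260),.105,.13,'tang top'); rect(W,(375,205,405,260),.06,.08,'shoulder')
rect(W,(340,205,362,260),.07,.095,'plain top')
rect(W,(325,200,440,270),.027,.04,'rack'); rect(W,(262,185,300,305),.06,.08,'filesblock'); rect(W,(262,185,300,305),.12,.2,'handles')
rect(W,(62,200,205,300),.125,.135,'jawtops'); rect(W,(105,220,150,290),.08,.095,'bar')
print('S'); rect(S,(210,245,250,300),.105,.13,'tang top'); rect(S,(280,60,400,165),.125,.135,'jawtops')
rect(S,(225,150,325,240),.12,.2,'handles')
for n,im,pts in (('top',W,[(142.8,259.9),(123.7,250.3)]),('scene',S,[(328.3,110.1),(335,98.6)])):
    for u,v in pts: print(n,np.round(im[int(round(v)),int(round(u))],4))
# height map of vice
print(np.round(W[225:285:6,70:200:6,2]*1000).astype(int))
m=manip.camera_model('wrist'); print({k:np.round(v,3).tolist() for k,v in m.items()})
print(manip.get_tool_rot())
E
```

```text
bench 0.00021388353192647314
tang top 137 [ 542.3 -264.3] [10.5 39.3] 87.0 z 116.7
shoulder 166 [ 542.6 -264.4] [10.6 80. ] 86.7 z 71.2
plain top 227 [ 551.6 -189.9] [10.1 78.1] 87.6 z 81.5
rack 3109 [ 542.3 -264.6] [199.8 100.2] 87.1 z 34.1
filesblock 1999 [519.4 -43.3] [ 50.  220.4] 88.6 z 69.9
handles 589 [518.5 -43.4] [ 22.2 187.5] 88.4 z 144.3
jawtops 2213 [499.1 250.6] [118.1 110.1] 78.0 z 129.6
bar 392 [501.4 260.9] [31.8 50.1] 78.1 z 87.9
S
tang top 130 [ 540.5 -265.5] [11.3 40.5] 87.2 z 116.3
jawtops 1052 [496.2 249.8] [121.4 112.8] 78.2 z 129.8
handles 620 [518.  -45.3] [ 24.5 188.1] 88.6 z 138.5
top [0.4894 0.2168 0.1327]
top [0.5098 0.2697 0.0881]
scene [0.5123 0.1945 0.1273]
scene [0.492  0.2677 0.0876]
[[                   0                   86                    3
                    -1                    2                    1
                   129                  126                    2
                   119                    0                   -1
                     1                   -4                   -1
                     0                    0      
[... 4028 characters left out ...]
                4                   -1
                   129                  110                   -3
                     0                    1                  131
                   130                  132                  112
                    40                   83                  106
                    73                   14                    1
                     2]]
{'camera_matrix': [[316.852, 0.0, 277.433], [0.0, 316.852, 206.402], [0.0, 0.0, 1.0]], 'mount': [[0.0, -0.96, -0.28, 0.072], [1.0, 0.0, 0.0, 0.001], [-0.0, -0.28, 0.96, -0.142], [0.0, 0.0, 0.0, 1.0]]}
[-1.79998302e+02  1.49551210e-03  1.62767005e+02]<stdin>:13: RuntimeWarning: invalid value encountered in cast
```

```bash
python3 - <<'E'
from m import *
W=world('top',np.load('pics/top0.npy')); S=world('scene',np.load('pics/scene0.npy'))
def vice(W,box,z=(.124,.136)):
    l,t,r,b=box; w=W[t:b,l:r].reshape(-1,3); w=w[(w[:,2]>z[0])&(w[:,2]<z[1])]*1000
    c,s,a=cv2.minAreaRect(w[:,:2].astype(np.float32)); 
    a=np.radians(-12.); X=np.array([np.cos(a),np.sin(a)]);Y=np.array([-X[1],X[0]])
    y=(w[:,:2]-c)@Y; h,e=np.histogram(y,np.arange(-66,66,2)); print(list(zip(e.astype(int),h)))
vice(W,(62,200,205,300))
for y in (-2.9,177.1):
    print(y,manip.inverse_kinematics([.5423,-.2643,.25],[180,0,y]),manip.inverse_kinematics([.5423,-.2643,.07],[180,0,y]))
for y in (-12,168): print(y,manip.inverse_kinematics([.5,.26,.26],[180,0,y]),manip.inverse_kinematics([.45,.26,.28],[180,0,y]))
E
```

```text
[(np.int64(-66), np.int64(0)), (np.int64(-64), np.int64(0)), (np.int64(-62), np.int64(0)), (np.int64(-60), np.int64(15)), (np.int64(-58), np.int64(82)), (np.int64(-56), np.int64(51)), (np.int64(-54), np.int64(61)), (np.int64(-52), np.int64(56)), (np.int64(-50), np.int64(59)), (np.int64(-48), np.int64(52)), (np.int64(-46), np.int64(54)), (np.int64(-44), np.int64(57)), (np.int64(-42), np.int64(58)), (np.int64(-40), np.int64(56)), (np.int64(-38), np.int64(55)), (np.int64(-36), np.int64(53)), (np.int64(-34), np.int64(57)), (np.int64(-32), np.int64(55)), (np.int64(-30), np.int64(61)), (np.int64(-28), np.int64(50)), (np.int64(-26), np.int64(69)), (np.int64(-24), np.int64(59)), (np.int64(-22), np.int64(62)), (np.int64(-20), np.int64(27)), (np.int64(-18), np.int64(0)), (np.int64(-16), np.int64(0)), (np.int64(-14), np.int64(0)), (np.int64(-12), np.int64(0)), (np.int64(-10), np.int64(0)), (np.int64(-8), np.int64(0)), (np.int64(-6), np.int64(0)), (np.int64(-4), np.int64(0)), (np.int64(-2), np.int64(0)), (np.int64(0), np.int64(0)), (np.int64(2), np.int64(0)), (np.int64(4), np.int64(0)), (np.int6
[... 766 characters left out ...]
.int64(58), np.int64(9)), (np.int64(60), np.int64(0)), (np.int64(62), np.int64(0))]
-2.9 [-32.35001779  15.16101299  21.73200192  96.57098894   0.
 150.54998221] [-32.35001779  15.68104268   1.80013021  76.11908754   0.
 150.54998221]
177.1 [-32.35001779  15.16101299  21.73200192  96.57098894   0.
 -29.45001779] [-32.35001779  15.68104268   1.80013021  76.11908754   0.
 -29.45001779]
-12 [  20.65679538    9.15856036   15.89471823   96.73615787    0.
 -147.34320462] [  22.62243042    3.014868     11.55011598   98.53524797    0.
 -145.37756958]
168 [20.65679538  9.15856036 15.89471823 96.73615787  0.         32.65679538] [22.62243042  3.014868   11.55011598 98.53524797  0.         34.62243042]
```

```bash
cat >> h.py <<'E'
from scipy.spatial.transform import Rotation as R
def wcap(f):
    p=np.array(manip.get_tcp_pos()); r=R.from_euler('xyz',manip.get_tool_rot(),degrees=True).as_matrix()
    im,d=cap('wrist',f); m=manip.camera_model('wrist'); K=m['camera_matrix']; M=m['mount']
    v,u=np.mgrid[:420,:560]; P=np.stack([(u-K[0,2])/K[0,0]*d,(v-K[1,2])/K[1,1]*d,d],-1)
    T=P@M[:3,:3].T+M[:3,3]; T[d==0]=np.nan; W=T@r.T+p; np.save(f'pics/{f}_W.npy',W); np.save(f'pics/{f}_T.npy',T); return im,d,W,T
E
python3 - <<'E'
from m import *
manip.move_to([.499,.251,.27],[180,0,168]); manip.pause(.2)
im,d,W,T=wcap('wv'); print(manip.get_clock(), manip.get_tcp_pos())
w=W.reshape(-1,3); w=w[(w[:,2]>.12)&(w[:,2]<.136)&(abs(w[:,1]-.25)<.1)]*1000
print(np.median(w[:,2]))
c,s,a=cv2.minAreaRect(w[:,:2].astype(np.float32)); print(c,s,a)
np.set_printoptions(linewidth=200)
b=W.reshape(-1,3)*1000; b=b[(b[:,2]>84)&(b[:,2]<93)&(np.hypot(b[:,0]-500,b[:,1]-251)<50)]
print('bar',len(b),cv2.minAreaRect(b[:,:2].astype(np.float32)),np.median(b[:,2]))
E
```

```text
3.525 [0.49849068 0.25179941 0.27001624]
129.5305594767385
(499.17620849609375, 252.89358520507812) (117.56321716308594, 109.77912139892578) 77.82368469238281
bar 1865 ((499.60498046875, 253.4581756591797), (42.00294494628906, 50.1895866394043), 77.38134765625) 87.59327273079626
```

View pics/wv.png

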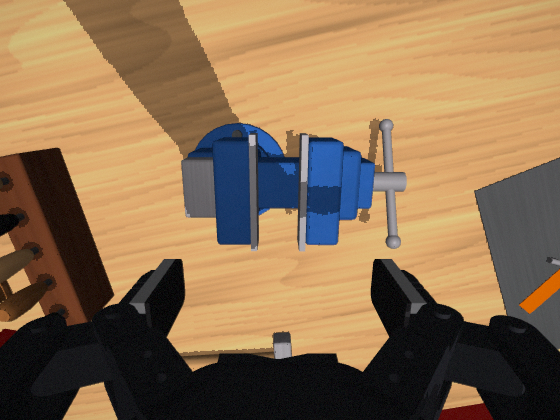

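The wrist view shows the vice jaws with the gap between columns 258 and 300, and the fingers open below it. The jaw-top centre agrees with the top camera to about 2 mm. I'll check relative positions again at the end. Next is the rack.

```bash
python3 - <<'E'
from m import *
W=np.load('pics/wv_W.npy'); w=W.reshape(-1,3); w=w[(w[:,2]>.124)&(w[:,2]<.136)&(abs(w[:,1]-.25)<.1)]*1000
c=np.array([499.18,252.89]);a=np.radians(-12.2); X=np.array([np.cos(a),np.sin(a)]);Y=np.array([-X[1],X[0]]); y=(w[:,:2]-c)@Y
print('gap',y[y<0].max(),np.percentile(y[y<0],98),np.percentile(y[y>0],2),y[y>0].min())
print(manip.get_tcp_pos(),manip.get_tool_rot(),manip.get_q())
# raise, cross to rack at z .29 (empty hand)
manip.movel([.5195,.2,.31],feed=.3); 
manip.move_to([.541,-.2645,.27],[180,0,177.0]); manip.pause(.3)
print(manip.get_clock(),manip.get_tcp_pos(),manip.get_tool_rot())
im,d,W,T=wcap('wr')
B=(0,0,560,420)
def sel(W,z0,z1,n):
    w=W.reshape(-1,3); w=w[(w[:,2]>z0)&(w[:,2]<z1)&(abs(w[:,0]-.542)<.06)&(abs(w[:,1]+.2645)<.03)]*1000
    print(n,len(w),cv2.minAreaRect(w[:,:2].astype(np.float32)),np.median(w[:,2]))
sel(W,.108,.13,'tang'); sel(W,.06,.08,'shoulder')
E
```

```text
gap -19.489393561098716 -20.01004027476172 21.11994560098207 20.671001163461654
[0.49849068 0.25179941 0.27001624] [ 1.79995795e+02 -3.75094211e-03  1.68088823e+02] [1.99162672e+01 8.64001851e+00 1.64682892e+01 9.78292402e+01
 5.55060539e-03 3.18274443e+01]
5.9083 [ 0.54130958 -0.26386003  0.27021333] [-1.79992659e+02  1.83298425e-02  1.77062689e+02]
tang 463 ((543.1942138671875, -263.0948791503906), (9.786425590515137, 40.44137954711914), 86.88477325439453) 116.62787466555069
shoulder 233 ((543.4384765625, -263.130126953125), (9.081299781799316, 80.46226501464844), 86.9171142578125) 71.7037055460451
```

View pics/wr.png

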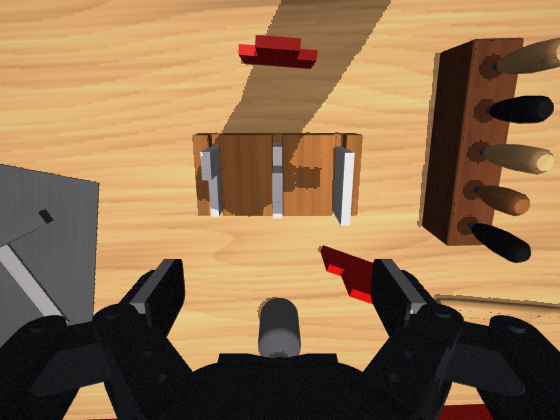

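The wrist view shows the silver T in the middle slot at column 277, rows 143–217. The grip will be across its thickness. Both cameras agree on its position to about 1 mm, so I grasp it.

```bash
python3 - <<'E'
from m import *
manip.command_gripper(.045)
manip.movel([.5427,-.264,.14],feed=.2,ori=[180,0,176.9])
manip.movel([.5427,-.264,.073],feed=.08)
manip.pause(.2); print(manip.get_tcp_pos(),manip.get_ft_force())
manip.command_gripper(.0); manip.pause(.2)
print('w',manip.get_width(),manip.get_tcp_pos(),manip.get_ft_force(),manip.get_clock())
manip.movel([.5427,-.264,.115],feed=.06)
manip.pause(.1)
print('w',manip.get_width(),manip.get_tcp_pos(),manip.get_ft_force(),manip.get_clock())
wcap('wg'); cap('scene','s1')
E
```

```text
[ 0.54324494 -0.26433539  0.07390424] [0.24586425 0.58791288 0.50338906]
w 0.009127816945403829 [ 0.5429291  -0.26421763  0.07328354] [-0.71260876 -1.02059845  1.34025131] 9.025
w 0.00945521697823915 [ 0.5422724  -0.26372081  0.11424859] [-0.77712847  0.23682464 -1.48539202] 9.975
```

View pics/s1.png

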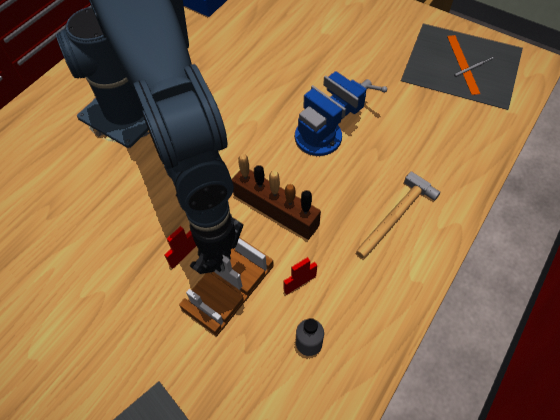

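View pics/wg.png

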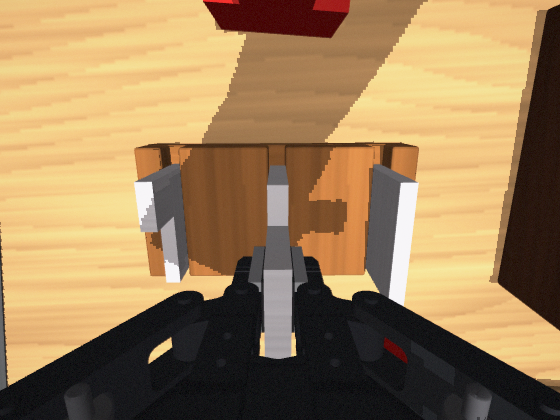

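The T is gripped by its tang (wrist view column 278, reaching to row 355), and the width reads about 9.5 mm. Now I lift it and cross over the files.

```bash
python3 - <<'E'
from m import *
manip.movel([.5427,-.264,.285],feed=.15)
manip.movel([.515,-.03,.285],feed=.25)
manip.movel([.499,.2518,.285],feed=.25,ori=[180,0,167.9])
manip.movel([.499,.2518,.215],feed=.1)
manip.pause(.3)
print('w',manip.get_width(),manip.get_tcp_pos(),manip.get_tool_rot(),manip.get_ft_force(),manip.get_clock())
wcap('wh'); cap('scene','s2'); cap('top','t2')
E
python3 -c "
import cv2,numpy as np
a=cv2.imread('pics/s2.png')[40:180,250:430];b=cv2.imread('pics/t2.png')[180:320,50:230]
cv2.imwrite('pics/c2.png',cv2.resize(np.hstack([a,b]),None,fx=2.2,fy=2.2,interpolation=2))"
```

```text
w 0.009334335185261484 [0.49933449 0.25196031 0.21567485] [1.79963390e+02 5.81070931e-02 1.67904597e+02] [ 0.55407603  1.06477236 -1.59719163] 14.875
```

View pics/c2.png

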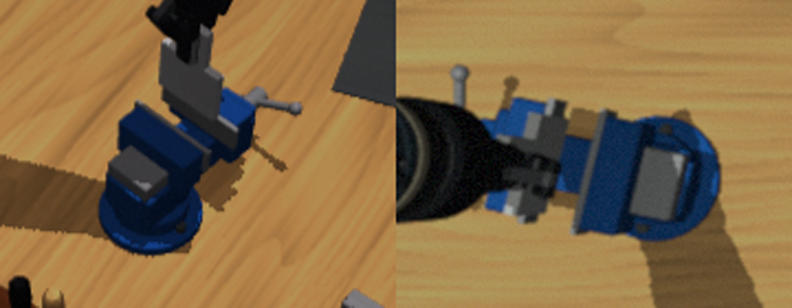

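View pics/wh.png

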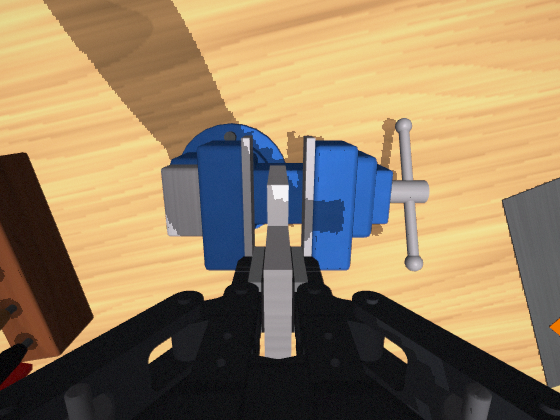

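The blank hangs upright above the gap in both views: wrist columns 267–288, jaws at 251 and 304. Now I compute where it sits relative to the jaws in each camera.

```bash
cat > rel.py <<'E'
from m import *
import sys
def an(tag,W,zlow):
    w=W.reshape(-1,3)*1000; w=w[np.isfinite(w[:,2])]
    a=np.radians(-12.1); X=np.array([np.cos(a),np.sin(a)]);Y=np.array([-X[1],X[0]]); c=np.array([499.,252.])
    L=np.c_[(w[:,:2]-c)@X,(w[:,:2]-c)@Y,w[:,2]]
    np.save(f'pics/L_{tag}.npy',L)
    j=L[(abs(L[:,0])<52)&(L[:,2]>127)&(L[:,2]<133)]
    f=j[(j[:,1]>-45)&(j[:,1]<-14)][:,1]; m=j[(j[:,1]>14)&(j[:,1]<45)][:,1]
    print(tag,'faces', np.round([np.percentile(f,99) if len(f) else np.nan,np.percentile(m,1) if len(m) else np.nan],1),len(f),len(m))
    jj=L[(abs(L[:,0])<75)&(L[:,2]>126)&(L[:,2]<134)&(abs(L[:,1])>15)&(abs(L[:,1])<40)]; 
    for s in(-1,1):
        k=jj[jj[:,1]*s>0]
        if len(k): print('  jaw x ext',s,np.round([np.percentile(k[:,0],.5),np.percentile(k[:,0],99.5)],1))
    b=L[(abs(L[:,1])<14)&(abs(L[:,0])<55)&(L[:,2]>zlow)&(L[:,2]<zlow+62)]
    if len(b)>20:
        print('  body n',len(b),'x',np.round([b[:,0].min(),np.percentile(b[:,0],1),np.percentile(b[:,0],99),b[:,0].max()],1),'y',np.round(np.percentile(b[:,1],[1,50,99]),1),'z',np.round(np.percentile(b[:,2],[0,1,99]),1))
    return L
E
python3 - <<'E'
from rel import *
for t,W in (('scene',world('scene',np.load('pics/s2.npy'))),('top',world('top',np.load('pics/t2.npy'))),('wrist',np.load('pics/wh_W.npy'))):
    L=an(t,W,136)
    if t=='scene':
        b=L[(abs(L[:,1])<14)&(abs(L[:,0])<50)&(L[:,2]>140)&(L[:,2]<208)&(L[:,1]<2)]
        A=np.c_[b[:,0],b[:,2]-180,np.ones(len(b))]; k=np.linalg.lstsq(A,b[:,1],rcond=None)[0]; print('face fit y=',k[:2]*57.3,'deg',k[2],len(b),np.std(b[:,1]-A@k))
    if t!='scene':
        b=L[(abs(L[:,1])<14)&(abs(L[:,0])<50)&(L[:,2]>205)&(L[:,2]<222)]
        if len(b)>9: print('shoulder',len(b),np.round(np.median(b,0),1),cv2.minAreaRect(b[:,:2].astype(np.float32)),np.percentile(b[:,0],[1,99]))
    for z in (88,):
        b=L[(abs(L[:,1])<22)&(abs(L[:,0])<40)&(abs(L[:,2]-z)<4)]; print('  bar',len(b),np.median(b[:,2]) if len(b) else 0, np.percentile(b[:,0],[1,99]) if len(b) else 0)
E
```

```text
scene faces [-21.  17.] 271 107
  jaw x ext -1 [-56.4  52.1]
  jaw x ext 1 [14.8 52.3]
  body n 391 x [-45.2 -42.3  38.4  39.4] y [-9.5 -6.6  2.6] z [151.5 154.3 197.4]
face fit y= [ 1.01459274 -0.22960807] deg -6.34319454751024 475 1.7860515209580337
  bar 74 88.4629061128665 [-25.69723197  23.06391765]
top faces [-20.7  19.8] 648 143
  jaw x ext -1 [-52.1  54. ]
  jaw x ext 1 [-54.   55.3]
  body n 254 x [-39.2 -38.7  40.3  40.7] y [-6.6 -5.4 -4. ] z [151.9 154.4 197.3]
shoulder 214 [ 15.8  -3.2 213.3] ((0.6370658874511719, -0.8193149566650391), (80.06246948242188, 11.939347267150879), 0.22719895839691162) [-38.74276371  40.29815183]
  bar 296 87.61697773173782 [-23.9373764  24.8359998]
wrist faces [-18.8  21.8] 4192 3647
  jaw x ext -1 [-53.9  46.2]
  jaw x ext 1 [-54.1  45.7]
  body n 240 x [-39.9 -39.8 -39.3 -39.2] y [-3.7  1.   6.1] z [152.7 153.3 197.7]
shoulder 1130 [-29.    1.  214.1] ((-24.11322021484375, -2.7732295989990234), (31.05874252319336, 25.308347702026367), 9.809228897094727) [-39.74185935 -10.81484162]
  bar 1424 87.61869541791052 [-24.49602223  23.50787106]
```

All three cameras put the blank within about 0.7 mm of the gap centre in x and y, with its lower edge 61 mm below the TCP. I descend to a lower edge at 94 mm.

```bash
python3 - <<'E'
from rel import *
manip.movel([.499,.2518,.1552],feed=.04)
manip.pause(.4)
print('w',manip.get_width(),manip.get_tcp_pos(),manip.get_tool_rot(),manip.get_ft_force(),manip.get_clock())
wcap('wf'); cap('scene','s3'); cap('top','t3')
for t,W in (('scene',world('scene',np.load('pics/s3.npy'))),('top',world('top',np.load('pics/t3.npy'))),('wrist',np.load('pics/wf_W.npy'))):
    L=an(t,W,97)
    b=L[(abs(L[:,1])<12)&(abs(L[:,0])<50)&(L[:,2]>149)&(L[:,2]<159)]; print(' shoulder z',len(b),np.median(b,0),np.percentile(b[:,0],[1,99]),np.percentile(b[:,1],[2,98]))
    b=L[(abs(L[:,1])<18)&(abs(L[:,0])<40)&(abs(L[:,2]-88)<4)]; print('  bar',len(b),np.median(b[:,2]))
    b=L[(abs(L[:,1])<12)&(abs(L[:,0])<42)&(L[:,2]>100)&(L[:,2]<150)]
    if t=='scene':
        b=b[b[:,1]<0];A=np.c_[b[:,0],b[:,2]-120,np.ones(len(b))]; k=np.linalg.lstsq(A,b[:,1],rcond=None)[0]; print('face fit',k[:2]*57.3,k[2],len(b))
print(manip.get_tcp_pos(),manip.get_tool_rot())
E
python3 -c "
import cv2,numpy as np
a=cv2.imread('pics/s3.png')[50:170,270:400];b=cv2.imread('pics/wf.png')[110:350,150:410]
cv2.imwrite('pics/c3.png',np.hstack([cv2.resize(a,(420,388),interpolation=2),cv2.resize(b,(380,388))]))"
```

```text
w 0.009017231554514423 [0.49902074 0.2518195  0.15524321] [1.79996389e+02 2.99803978e-03 1.67899122e+02] [ 0.16960486 -0.21183968 -0.53036944] 17.0667
scene faces [-21.5  16.8] 264 151
  jaw x ext -1 [-56.1  52.7]
  jaw x ext 1 [-7.  51.9]
  body n 399 x [-43.9 -42.1  38.1  38.8] y [-9.7 -6.5  3. ] z [ 97.6 106.7 157.5]
 shoulder z 81 [ 15.82046923  -5.15393781 153.57651773] [-40.78659076  37.67907261] [-9.33912183  2.83103973]
  bar 0 nan
face fit [ 0.51059616 -0.89887144] -6.419782156208133 308
top faces [-21.   19.2] 619 288
  jaw x ext -1 [-52.6  54.1]
  jaw x ext 1 [-53.8  54.7]
  body n 404 x [-39.6 -38.9  40.2  40.5] y [-6.8 -5.3  4.2] z [ 97.1  97.4 156.4]
 shoulder z 150 [ 15.01885223  -2.19162818 153.43888642] [-38.66480211  40.03544836] [-6.44619669  4.37121476]
  bar 12 86.99239781741036
wrist faces [-18.8  21.8] 6150 5391
  jaw x ext -1 [-54.3  33.2]
  jaw x ext 1 [-54.3  32.6]
  body n 1309 x [-40.4 -40.1 -19.6 -10.8] y [-3.9  0.8  6. ] z [ 97.4 100.9 158.1]
 shoulder z 998 [-29.86155461   0.82209524 153.65791814] [-40.05754771 -19.60322977] [-3.90954494  5.91763316]
  bar 1865 87.59984164792132
[0.49901202 0.2517717  0.15518172] [-1.79998763e+02 -4.48996900e-04  1.67896932e+02]
  return _methods._mean(a, axis=axis, dtype=dtype,
  ret = ret.dtype.type(ret / rcount)
```

View pics/c3.png

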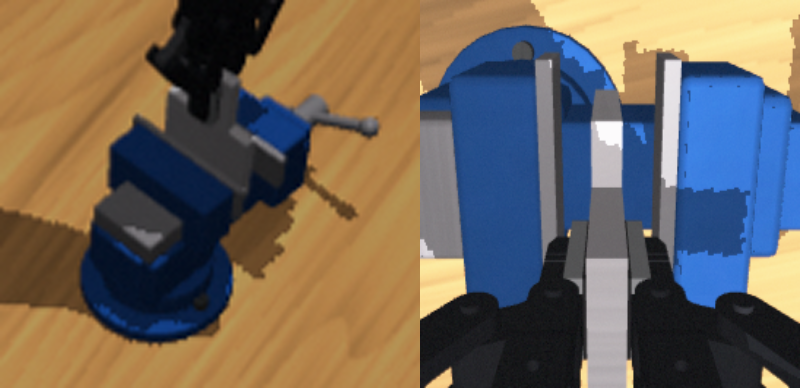

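The final views show the blank upright, midway between and parallel to the jaws, with the fingers clear above the jaw tops. I hand it in.

```bash
python3 -c "
from cell import manip
print(manip.get_width(),manip.get_clock()); print(manip.job_done())"
```

```text
0.009107413750612782 17.2167
the job is handed in; nothing more can be done
None
```

The T-blank is held upright between the open vice jaws, and I handed the job in at 17.2 s with the gripper still closed on it. I took it by the tang from the middle slot and carried it over the files with its lower edge about 70 mm above the highest handle.

| Last check | Result |
|---|---|
| Height | The shoulder is at 153.6 mm, which puts the lower edge about 93.6 mm up, or 6 mm above the slide bar |
| Midway between the jaws | Offset from the middle: wrist camera −0.5 mm, top camera about 0 mm, scene camera +0.9 mm |
| Centred along the jaws | Within about 0.8 mm |
| Parallel to the jaws | Within about 0.5° |
| Grip and contact | Grip width is steady at about 9 mm, and the outside force is under 1 N, so there was no sign of contact |

- **Camera disagreement:** the cameras' absolute readings of the vice's position differed by 2–3 mm. I therefore relied on where the blank sits relative to the jaws within each camera.
- **Noisy face fit:** the scene camera's fit of the blank's face was rough. It gave a 0.9° lean, while the tool itself reads upright.
- **Bystanders:** I did not measure the other blanks, hammer and oil bottle again after the move. I saw no sign of contact with any of them.

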